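# Seat the keyed centrifuge rotor in its drive hub and hold it home

## Task

Blow the centrifuge's drive hub clean: press the blue cap of the air duster beside it all the way down for a moment and let it spring back up. Then take the rotor from its stand by the orange knob, put its shaft into the hub, turn it until the key slips into the keyway and push it fully home against the spring. Finish while still gripping the knob and pressing the rotor down, so that it stays home; leave everything else on the bench where it is.

Things in the scene. Friction and masses are not known exactly. Their poses are not given: they have to be found in the camera images.
- drive: Fixed drive unit: grey plate 120 x 270 x 8 mm (x by y) with a round white motor housing (116 mm across, top 44 mm above the bench) and an upright aluminium and green air-duster can (48 mm across). Origin: centre of the plate's underside, on the bench; z up. The steel hub stands on the housing, axis at y = -70 mm; the can's axis is at y = +70 mm.
- hub_mouth (a point): Centre of the steel hub's flat top, 80 mm above the bench. Hub 40 mm across, 36 tall, bore 19.2 mm, one open keyway 11 mm wide through its wall, top to bottom, red marks beside it. Axes are the drive unit's and do not turn with the hub: the keyway points along +x within 0.5 rad either way, exact angle not reported: see it from above or feel for it. The hub turns only stiffly, 0.5 N m.
- seat (a point): Sprung brass seat in the hub's bore: centre of its top at rest, 24 mm below hub_mouth. The shaft's end meets it 6 mm before the rotor is home; 3.6 N starts it moving down, about 9 N holds it with the rotor fully home. Let go, the spring lifts the rotor again.
- cap (a joint): Travel of the air duster's blue cap, m: 0 up, 0.006 fully down; sprung, 2 N to start and 6.5 N fully down; it comes up by itself.
- cap_top (a point): Centre of the top face of the blue cap (28 mm across, 138 mm above the bench when up; red nozzle pointing at the hub). Moves down with the cap.
- stand: Fixed grey stand, left or right of the drive unit: foot 90 x 90 mm and an upright eight-sided tube 66 mm across with a 46 mm hole, top 45 mm above the bench. Origin: centre of its underside.
- rotor: Loose black rotor, about 0.25 kg, lying on the stand, shaft hanging in the tube. Origin: on its axis at the disc's underside (which rests on the stand's top); z up. Disc 76 mm across, 16 thick. Shaft 16 mm in diameter down to z = -30 mm, end rounded. A red line on the disc's top and rim shows the key's side (+x). Fully home the disc sits on the hub's top, origin at hub_mouth.
- key (a point): Lower end of the rotor's brass key at its outer edge: 13.5 mm from the axis along the rotor's +x, at z = -18 mm. The key is 6 mm wide and runs from here up to the disc. The last 12 mm of shaft below is a plain round pilot that enters the bore at any angle; then the key rests on the hub's top (origin 18 mm above hub_mouth) until it is turned over the keyway.
- knob (a point): Grip point in the rotor's square orange knob, on the axis 38 mm above the rotor's origin; knob 26 x 26 mm, sides parallel to the rotor's x and y, from 16 to 52 mm above the origin.
- tube_rack: white tube rack, 90 x 110 x 61 mm, with red and yellow tube tops, standing on the bench on the side where the rotor stand is not; to be left alone. Origin: centre of its underside.
- reagent_bottle: amber bottle, 48 mm across, 110 mm tall, on the bench; to be left alone. Origin: centre of its underside.
- tip_box: blue box with clear lid, 120 x 85 x 64 mm, on the bench; to be left alone. Origin: centre of its underside.
- timer: flat white timer, 60 x 70 x 18 mm, beyond the drive unit; to be left alone. Origin: centre of its underside.
- specimen_pot: white pot with yellow screw lid, 60 mm across, 66 mm tall, beyond the drive unit; to be left alone. Origin: centre of its underside.
There are look-alikes about, which are no part of the job. Leave any pink look-alike of the rotor alone.

How it is judged:
On the way, in this order (a step that is already met when the one before it is completed fails the run):
1. the blue cap is pressed down (value of joint cap above 0.0045 m), for 0.1 s.
2. the cap has sprung back up (value of joint cap below 0.001 m), for 0.1 s.
3. the rotor is lifted off its stand by the gripper (z of rotor in the frame of stand above 0.06 m and contact force between rotor and the fingers above 1 N), for 0.1 s.
4. the key has slipped in and the rotor is fully home in the hub (z of rotor in the frame of hub_mouth between -0.004 and 0.003 m and horizontal distance between rotor and hub_mouth below 0.004 m and angle between rotor's own z axis and vertical below 0.07 rad), for 0.2 s.
At the end, for the whole second after the job is handed in: The rotor is home in the hub: its origin within 3 mm above (4 mm below) and 4 mm sideways of hub_mouth, upright within 4 degrees, still, still gripped by the fingers (over 2 N) and pressed on the drive (over 4 N); the blue cap is up (all of step 4 and contact force between rotor and the fingers above 2 N and contact force between rotor and drive above 4 N and linear speed of rotor below 0.02 m/s and value of joint cap below 0.0015 m); the arm keeps its last pose, push and grip.
It fails at once if something else on the bench is disturbed (moved over 30 mm) (distance of any of tube_rack, reagent_bottle, tip_box, timer, specimen_pot from where it was at the start of the episode above 0.03 m).
It also fails if it takes over 54 s, if anything falls off the work surface, if the arm or the gripper's body presses on something with over 40 N, if the wrist force passes 120 N, or if a joint passes its speed limit or range.

## Robot

A 7-joint arm with a two-finger parallel gripper is mounted at the origin on the work surface. World frame = base frame: x ahead of the robot, y to its left, z up, the work surface at z = 0. Lengths are in m, angles in rad, forces in N, time in s.
With the tool pointing down it reaches from about 0.4 to 0.875 m from the base axis. Payload 19.3 kg.
Tool frame: the origin (TCP) lies at the very end of the fingers, on their centre line; the grasp point (between the pads) lies 19 mm behind it; y points along the fingers, x is the direction in which the jaws open and shut, and the axes are right-handed (so a half turn about y gives the same grasp; the last joint's range is limited). The gripper opens to 85 mm and grips with 20 to 120 N. Pads are 22 mm wide; open, the fingers measure 114 mm over their backs; the gripper's body (76 mm by 85 mm) begins 54 mm behind the grasp point. The pads swing forward as they close: fully open they stand 13 mm farther back than shut.
Start: joints at [-0.07, 0.521, -0.036, 1.599, 0.021, 1.021, -0.113], TCP at [0.625, -0, 0.231] pointing down, gripper open.
Joint ranges: [-2.91, 2.91], [-0.3, 2.13], [-1.5, 1.42], [0.17, 2.43], [-1.26, 4.41], [0.16, 1.93], [-2.52, 2.52]. Speed limits (rad/s): [1.89, 1.89, 2.39, 2.39, 3.01, 3.01, 3.01].

## Interface

Orientations are given as [roll, pitch, yaw] about the fixed x, y, z axes, in that order (R = Rz(yaw) Ry(pitch) Rx(roll)).
In Python, from workcell import bot gives the robot as it stands. The module is installed in compiled form; this text tells all that it offers.
- The arm moves only by the shell command python3 -m crank 'ROWS' [FORCE]. ROWS is JSON, a list of rows, each an object of numbers: "hand": the closure, from 0 (fully open) to 1 (shut); "dx", "dy", "dz": the shift along the tool's x, y, z in mm; "yaw": the turn about the tool's y in rad. In form: [{"hand": .., "dx": .., "dy": .., "dz": .., "yaw": ..}, ...]. A call has 1 to 12 rows; each row is the pose to reach, as a shift and turn from the pose commanded when the call began, along the tool's axes at that moment; what a row does not reach only later rows make up. A row lasts 1/12 s, in which the tool goes at most 41.7 mm and 7.16 degrees, less where a joint would pass 70% of its speed; a pose out of reach is approached as far as the arm can. A call with a gripper value outside its range is refused whole. The fingers move at their own pace and stop on an object; FORCE is the grip in N (left out, the last holds). Time passes only in rows, so rows that repeat a pose let the fingers close. It gives the time, the measured TCP pose, the force and the opening at its end, in the units of the state.
- bot.observe(): the state, without advancing time (a new reading comes with each control period).
- bot.grab_frame(name): name is "scene" or "side" or "wrist"; returns the picture (384x512x3 uint8, red, green, blue); there is no depth.
- bot.camera_info(name): a dict with "fx", "fy", "cx", "cy" (pixels), "dist" ([k1, k2, p1, p2, k3] as OpenCV has them; the pictures are not rectified), "rvec" (rotation vector, rad) and "tvec" (3), from world to camera coordinates, as OpenCV has them. Camera axes: x right, y down, z forward; pixel columns grow to the right and rows downward; lengths in m; the calibration is good to about 2 mm. A picture is of the moment at which its call begins: read the wrist's pose just before it. camera_info takes no time and is no camera call; for the wrist camera it gives the pose at the moment of the call.
- bot.job_done(): hands the job in, once; it reports no verdict.
The state is a dict: "clock": time; "qpos": joint angles; "qd": joint speeds; "joint_efforts": joint torques, N m; "position": TCP position; "tool_rot": TCP orientation; "force": force on the tool from outside, world axes, zero at the start; "moment": the same for the moment, N m; "grip_width": finger opening in m.
Only numpy, scipy, OpenCV 4.12 (cv2) and the standard library are available. Lean on these libraries where they do the work, as an engineer would, in place of code of your own. Each camera call takes 0.05 s, during which the arm holds its last target.

## Working session

There is one attempt and no reset: what is moved stays moved. The work goes in short steps, Python scripts to look and compute and a shell command to move; the robot and the scene stay as the last step left them, time stands still between calls to the robot, and variables do not carry over. Pictures are saved under pics/ and viewed, and the job is handed in when it is done.

```bash
mkdir -p pics
python3 - <<'E'
from workcell import bot
import cv2,numpy as np
s=bot.observe()
print({k:np.round(v,3).tolist() for k,v in s.items()})
for n in ("scene","side","wrist"):
    c=bot.camera_info(n); print(n,{k:np.round(v,4).tolist() for k,v in c.items()})
    f=bot.grab_frame(n); cv2.imwrite(f"pics/{n}0.png",f[:,:,::-1]); np.save(f"pics/{n}0.npy",f)
    import json; json.dump({k:np.array(v).tolist() for k,v in c.items()},open(f"pics/{n}0.json","w"))
E
```

```text
{'clock': 0.0, 'qpos': [-0.07, 0.522, -0.036, 1.6, 0.021, 1.021, -0.113], 'qd': [-0.0, -0.0, -0.0, 0.002, -0.001, -0.001, -0.001], 'joint_efforts': [-0.004, -92.711, 1.978, -36.993, 0.018, 0.008, -0.0], 'position': [0.625, -0.0, 0.231], 'tool_rot': [-1.571, 0.001, 0.0], 'force': [-0.353, 0.943, -0.0], 'moment': [0.022, -0.004, 0.077], 'grip_width': 0.085}
scene {'fx': 363.879, 'fy': 363.879, 'cx': 254.7487, 'cy': 183.3458, 'dist': [-0.0814, 0.0, 0.0, 0.0, 0.0], 'rvec': [2.0471, 1.3347, -0.5263], 'tvec': [-0.2686, -0.2982, 1.5109]}
side {'fx': 423.2726, 'fy': 423.2726, 'cx': 255.3483, 'cy': 192.3299, 'dist': [-0.1095, 0.0, 0.0, 0.0, 0.0], 'rvec': [0.0697, -2.9502, 1.0212], 'tvec': [0.5863, 0.0413, 1.3766]}
wrist {'fx': 313.6393, 'fy': 313.6393, 'cx': 254.3487, 'cy': 188.4652, 'dist': [-0.0386, 0.0, 0.0, 0.0, 0.0], 'rvec': [-2.8631, 0.0011, 0.001], 'tvec': [-0.6236, -0.0357, 0.3778]}
```

View pics/scene0.png

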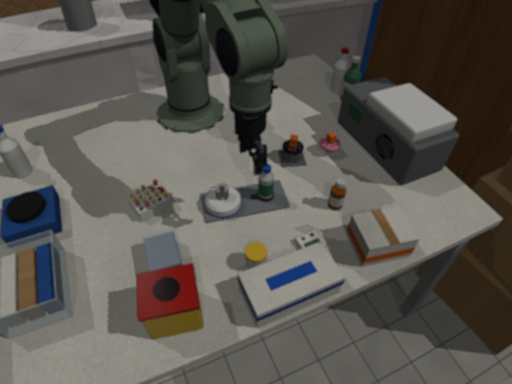

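View pics/side0.png

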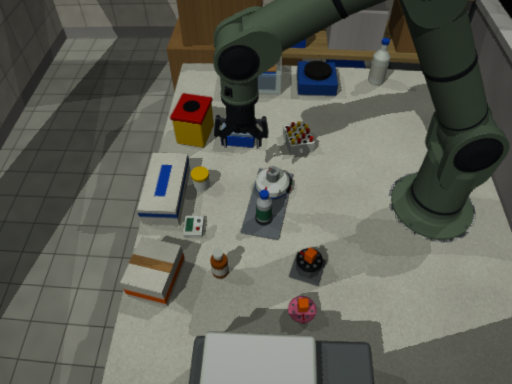

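View pics/wrist0.png

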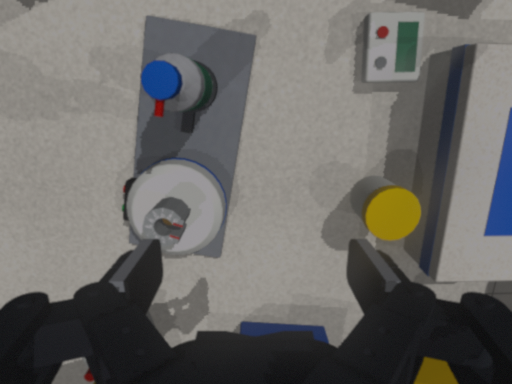

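Wrist view: the blue cap is at about (161,80) with its red nozzle at (159,107), the white housing at (177,207), and the hub at (162,228). The scene view shows the black rotor with an orange knob at (293,143). The pink look-alike is at (331,138). The side view has the black rotor at (309,257) and the pink one at (303,308). The black one on the grey stand is the one meant.

```bash
cat > h.py <<'E'
import cv2,numpy as np,json
def load(n): 
    return np.load(f"pics/{n}.npy"), {k:np.array(v) for k,v in json.load(open(f"pics/{n}.json")).items()}
def snap(cam,n):
    from workcell import bot
    c=bot.camera_info(cam); f=bot.grab_frame(cam)
    np.save(f"pics/{n}.npy",f); json.dump({k:np.array(v).tolist() for k,v in c.items()},open(f"pics/{n}.json","w"))
    cv2.imwrite(f"pics/{n}.png",f[:,:,::-1]); return f,{k:np.array(v) for k,v in c.items()}
def K(c): return np.array([[c["fx"],0,c["cx"]],[0,c["fy"],c["cy"]],[0,0,1]],float)
def ray(c,uv):
    p=cv2.undistortPoints(np.array(uv,float).reshape(-1,1,2),K(c),c["dist"].astype(float)).reshape(-1,2)
    R=cv2.Rodrigues(c["rvec"].astype(float))[0]; o=-R.T@c["tvec"]
    return o,np.c_[p,np.ones(len(p))]@R
def plane(c,uv,z):
    o,d=ray(c,uv); return o+d*((z-o[2])/d[:,2])[:,None]
def proj(c,P): return cv2.projectPoints(np.array(P,float).reshape(-1,1,3),c["rvec"].astype(float),c["tvec"].astype(float),K(c),c["dist"].astype(float))[0].reshape(-1,2)
def tri(c1,u1,c2,u2):
    o1,d1=ray(c1,u1);o2,d2=ray(c2,u2);A=np.c_[d1[0],-d2[0]]
    t=np.linalg.lstsq(A,o2-o1,rcond=None)[0];a=o1+t[0]*d1[0];b=o2+t[1]*d2[0]
    return (a+b)/2,np.linalg.norm(a-b)
def blobs(f,lo,hi,amin=15):
    hsv=cv2.cvtColor(f,cv2.COLOR_RGB2HSV); m=cv2.inRange(hsv,np.array(lo),np.array(hi))
    n,l,st,ce=cv2.connectedComponentsWithStats(m)
    return [(np.round(ce[i],1).tolist(),st[i].tolist()) for i in range(1,n) if st[i,4]>=amin],l
E
python3 - <<'E'
from h import *
for n in("wrist0","scene0","side0"):
    f,c=load(n)
    print(n,"blue",blobs(f,(105,150,60),(125,255,255))[0])
    print(n,"orange",blobs(f,(3,150,90),(14,255,255))[0])
f,c=load("wrist0"); 
print(cv2.Rodrigues(c["rvec"])[0])
cv2.imwrite("pics/wc.png",cv2.resize(f[20:270,110:270,::-1],None,fx=3,fy=3,interpolation=cv2.INTER_CUBIC)[:600*3//3*1] if 0 else cv2.resize(f[150:270,110:250,::-1],None,fx=5,fy=5,interpolation=cv2.INTER_CUBIC))
f,c=load("scene0"); g=f[120:180,260:350,::-1]
f2,c2=load("side0"); g2=f2[235:330,270:345,::-1]
cv2.imwrite("pics/sc.png",cv2.resize(g,None,fx=7,fy=7,interpolation=cv2.INTER_CUBIC))
cv2.imwrite("pics/sd.png",cv2.resize(g2,None,fx=6,fy=6,interpolation=cv2.INTER_CUBIC))
E
```

```text
wrist0 blue [([160.7, 79.6], [142, 61, 39, 38, 1199]), ([502.6, 192.2], [485, 109, 27, 126, 1689]), ([321.1, 337.3], [315, 334, 12, 8, 52])]
wrist0 orange []
scene0 blue [([266.0, 168.0], [262, 165, 8, 8, 43]), ([31.6, 217.8], [2, 187, 57, 55, 1193]), ([44.3, 273.0], [37, 244, 17, 58, 781]), ([290.3, 275.2], [267, 262, 49, 27, 515])]
scene0 orange [([332.1, 136.5], [328, 132, 8, 12, 59]), ([293.7, 137.8], [291, 136, 6, 5, 27]), ([388.5, 255.0], [366, 248, 47, 15, 188]), ([197.4, 297.8], [196, 289, 4, 17, 20])]
side0 blue [([300.5, 44.1], [292, 39, 14, 9, 66]), ([385.2, 40.9], [382, 38, 8, 7, 44]), ([315.8, 81.2], [298, 61, 40, 34, 752]), ([269.0, 72.5], [264, 72, 11, 2, 22]), ([239.6, 140.9], [227, 136, 27, 11, 250]), ([162.8, 180.0], [155, 165, 16, 31, 301]), ([263.7, 194.0], [259, 190, 10, 9, 67]), ([157.3, 215.0], [139, 214, 38, 3, 86])]
side0 orange [([309.7, 254.3], [304, 248, 13, 15, 119]), ([217.6, 261.1], [211, 255, 16, 11, 59]), ([144.8, 296.3], [124, 290, 42, 14, 154]), ([302.9, 304.4], [298, 298, 11, 14, 148])]
[[ 9.99999434e-01 -8.73479877e-04 -6.08012391e-04]
 [-6.72687656e-04 -9.61473563e-01  2.74896592e-01]
 [-8.24704480e-04 -2.74896027e-01 -9.61473606e-01]]
```

View pics/wc.png

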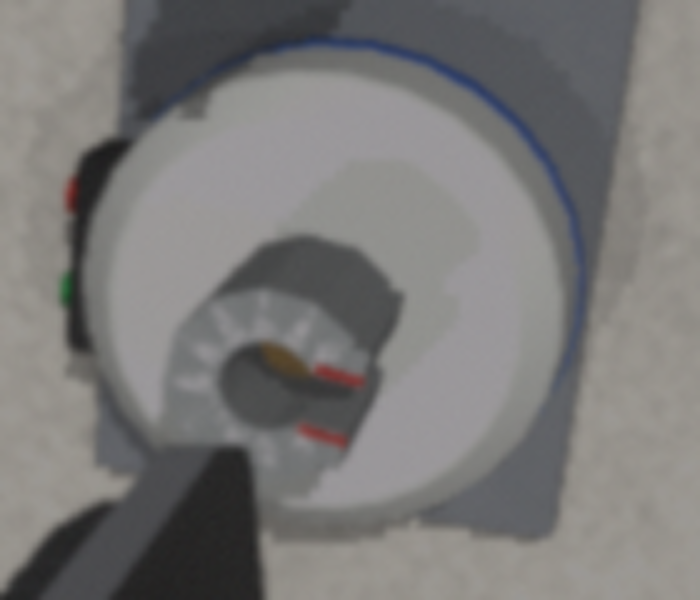

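View pics/sd.png

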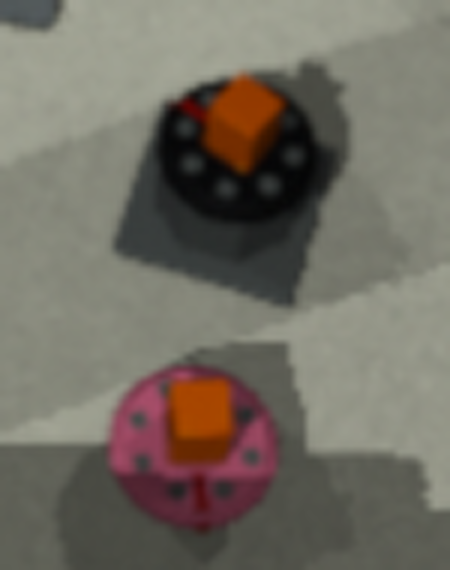

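View pics/sc.png

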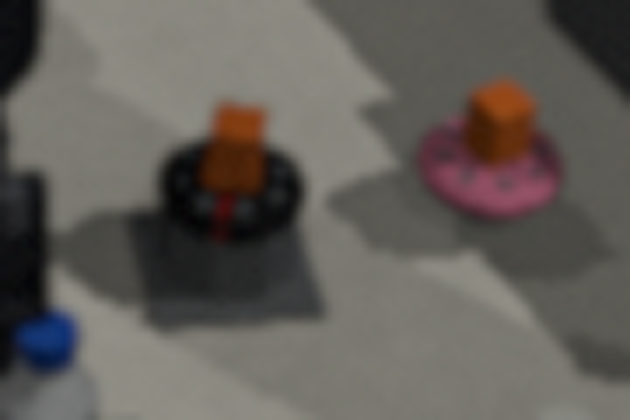

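Run:
```python
from h import *
np.set_printoptions(precision=4,suppress=True)
f,c=load("wrist0"); s,cs=load("side0"); e,ce=load("scene0")
print("cam",ray(c,[0,0])[0])
cap=plane(c,[[160.7,79.6]],.138)[0]; print("cap wrist",cap)
print("cap tri",tri(c,[160.7,79.6],cs,[263.7,194]),tri(cs,[263.7,194],ce,[266,168]))
print("cap side plane",plane(cs,[[263.7,193.]],.136),plane(ce,[[266,167.5]],.136))
print("blue plane diameters",plane(c,[[142,80],[181,80]],.138))
# red
b,_=blobs(f,(0,120,60),(8,255,255),8); print(b)
m=plane(c,[[173,224],[182.4,226],[170,236],[179,238.4]],.08);print(m)
for a,bb in((0,1),(2,3)): d=m[bb]-m[a];print("ang",np.arctan2(d[1],d[0]))
print("hub ctr est",plane(c,[[163,228]],.08))
# plate orientation via mask: plate corners
pc=plane(c,[[147,16],[256,36],[220,257]],.008);print("plate",pc, np.linalg.norm(pc[1]-pc[0]),np.linalg.norm(pc[2]-pc[1]),np.arctan2(*(pc[1]-pc[0])[[1,0]]))
k=tri(cs,[309.7,254.3],ce,[293.5,143]);print("knob tri",k)
print("pink",tri(cs,[302.9,304.4],ce,[332.1,136.5]))
# knob top in side: crop/6+(270,235)
q=np.array([[247,75],[285,107],[243,133],[204,110]])/6+[270,235]
Q=plane(cs,q,.097);print("knobtop side",Q,Q.mean(0))
for i in range(4): d=Q[(i+1)%4]-Q[i];print(np.linalg.norm(d),np.arctan2(d[1],d[0]))
print("red line",plane(cs,np.array([[205,112],[172,103]])/6+[270,235],.061))
```

```text
cam [0.6239 0.0689 0.3727]
cap wrist [0.557  0.0827 0.138 ]
cap tri (array([0.5568, 0.0834, 0.1331]), np.float64(0.002553117476593744)) (array([0.5572, 0.0825, 0.1324]), np.float64(0.0023237163026779153))
cap side plane [[0.5581 0.0826 0.136 ]] [[0.5572 0.0813 0.136 ]]
blue plane diameters [[0.5435 0.0825 0.138 ]
 [0.5715 0.0823 0.138 ]]
[([382.4, 31.8], [378, 27, 10, 11, 87]), ([158.8, 108.3], [155, 101, 9, 16, 114]), ([177.5, 225.0], [174, 224, 8, 3, 10]), ([88.7, 376.8], [85, 372, 9, 9, 56])]
[[ 0.5418 -0.0519  0.08  ]
 [ 0.5511 -0.054   0.08  ]
 [ 0.5377 -0.065   0.08  ]
 [ 0.5467 -0.0677  0.08  ]]
ang -0.2260193378676059
ang -0.2847701525233891
hub ctr est [[ 0.5313 -0.0562  0.08  ]]
plate [[ 0.5099  0.155   0.008 ]
 [ 0.6255  0.1344  0.008 ]
 [ 0.5791 -0.1275  0.008 ]] 0.11741220409482786 0.26596721089801234 -0.1761129289711342
knob tri (array([0.4247, 0.2491, 0.0759]), np.float64(0.005179046852246311))
pink (array([0.4448, 0.3964, 0.0721]), np.float64(0.002551749741371037))
knobtop side [[0.4204 0.2376 0.097 ]
 [0.4035 0.2538 0.097 ]
 [0.4232 0.2682 0.097 ]
 [0.4407 0.257  0.097 ]] [0.4219 0.2542 0.097 ]
0.02347659995587987 2.37578307653085
0.024361685649719442 0.6322890344936534
0.02082154923804362 -0.5719243880342664
0.028034279778804513 -2.3773224282415972
red line [[0.4366 0.2371 0.061 ]
 [0.4522 0.2329 0.061 ]]
```

```bash
python3 -m crank '[{"hand":1,"dx":-30,"dy":10,"dz":35,"yaw":0},{"hand":1,"dx":-50,"dy":20,"dz":60,"yaw":0},{"hand":1,"dx":-68,"dy":40,"dz":82.5,"yaw":0},{"hand":1,"dx":-68,"dy":60,"dz":82.5,"yaw":0},{"hand":1,"dx":-68,"dy":80,"dz":82.5,"yaw":0},{"hand":1,"dx":-68,"dy":80,"dz":82.5,"yaw":0},{"hand":1,"dx":-68,"dy":80,"dz":82.5,"yaw":0},{"hand":1,"dx":-68,"dy":80,"dz":82.5,"yaw":0}]' 40
python3 - <<'E'
from h import *
snap("wrist","w1")
snap("side","s1");f=load("s1")[0]
cv2.imwrite("pics/s1c.png",cv2.resize(f[150:250,210:310,::-1],None,fx=5,fy=5,interpolation=cv2.INTER_CUBIC))
E
```

```text
clock: 0.82
position: [0.5576, 0.0822, 0.1522]
tool_rot: [-1.571, -0.001, -0.001]
force: [0.2, -1.0, 0.7]
grip_width: 0.0001
```

View pics/w1.png

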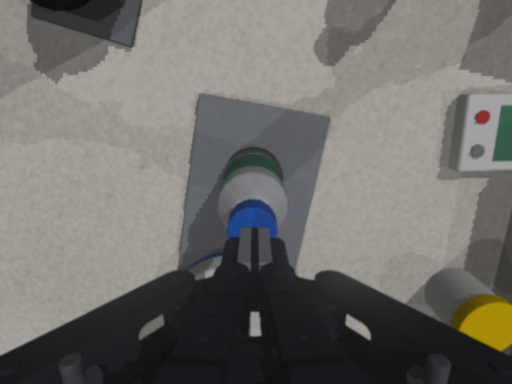

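View pics/s1c.png

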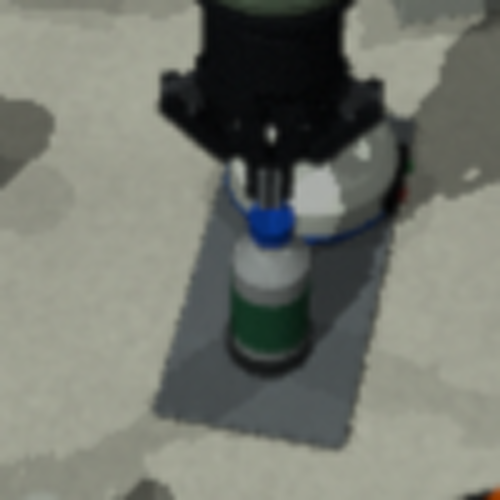

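The shut fingers are centred over the blue cap (wrist view 253,215; crop 270,220). Pressing it now.

```bash
python3 -m crank '[{"hand":1,"dx":0,"dy":8,"dz":0,"yaw":0},{"hand":1,"dx":0,"dy":13,"dz":0,"yaw":0},{"hand":1,"dx":0,"dy":17,"dz":0,"yaw":0},{"hand":1,"dx":0,"dy":20,"dz":0,"yaw":0},{"hand":1,"dx":0,"dy":21,"dz":0,"yaw":0},{"hand":1,"dx":0,"dy":21,"dz":0,"yaw":0},{"hand":1,"dx":0,"dy":21,"dz":0,"yaw":0},{"hand":1,"dx":0,"dy":21,"dz":0,"yaw":0}]'
```

```text
clock: 1.58
position: [0.5574, 0.0824, 0.1317]
tool_rot: [-1.571, -0.001, -0.0]
force: [-8.6, -2.5, 31.5]
grip_width: 0.0002
```

Bottomed out: 6.3 mm travel at 31 N. I'll release it and go to look at the rotor.

```bash
python3 -m crank '[{"hand":1,"dx":0,"dy":-6,"dz":0,"yaw":0},{"hand":1,"dx":0,"dy":-25,"dz":0,"yaw":0},{"hand":1,"dx":0,"dy":-55,"dz":0,"yaw":0},{"hand":0,"dx":-30,"dy":-80,"dz":20,"yaw":0},{"hand":0,"dx":-60,"dy":-90,"dz":40,"yaw":0},{"hand":0,"dx":-90,"dy":-90,"dz":60,"yaw":0},{"hand":0,"dx":-120,"dy":-90,"dz":80,"yaw":0},{"hand":0,"dx":-135,"dy":-90,"dz":80,"yaw":0},{"hand":0,"dx":-135,"dy":-90,"dz":80,"yaw":0},{"hand":0,"dx":-135,"dy":-90,"dz":80,"yaw":0},{"hand":0,"dx":-135,"dy":-90,"dz":80,"yaw":0}]'
python3 - <<'E'
from h import *
snap("wrist","w2")
snap("side","s2");f=load("s2")[0]
cv2.imwrite("pics/s2c.png",cv2.resize(f[160:240,220:300,::-1],None,fx=5,fy=5,interpolation=cv2.INTER_CUBIC))
E
```

```text
clock: 2.5
position: [0.4226, 0.1623, 0.2203]
tool_rot: [-1.571, -0.0, -0.0]
force: [-0.1, 0.5, 0.4]
grip_width: 0.0854
```

View pics/w2.png

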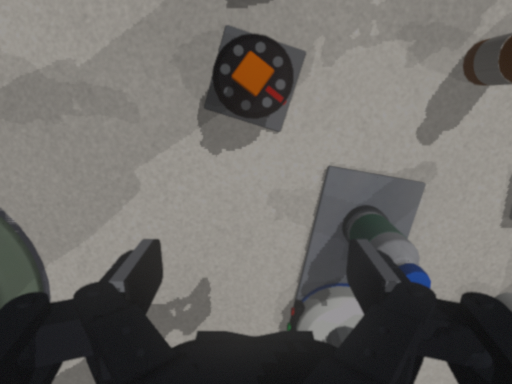

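View pics/s2c.png

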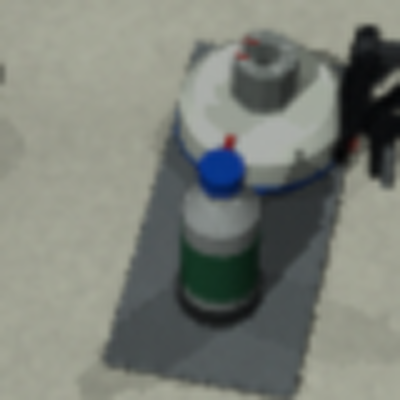

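The cap is back up. The wrist view shows the black rotor on its grey stand: orange square knob at (253,73), red key line at (275,95). It fits the description, and the pink one is out of view. Measuring the pose and checking with one enlarged crop.

Run:
```python
from h import *
np.set_printoptions(precision=4,suppress=True)
f,c=load("w2")
b,l=blobs(f,(8,170,120),(20,255,255),100);print(b)
b2,_=blobs(f,(0,150,60),(4,255,255),20);print(b2)
cv2.imwrite("pics/w2c.png",cv2.resize(f[20:140,190:320,::-1],None,fx=5,fy=5,interpolation=cv2.INTER_CUBIC))
hsv=cv2.cvtColor(f,cv2.COLOR_RGB2HSV)
m=cv2.inRange(hsv,np.array((5,150,60)),np.array((20,255,255)));m[:, :200]=0;m[140:]=0;m[:,310:]=0
cs,_=cv2.findContours(m,0,2);cc=max(cs,key=cv2.contourArea)
r=cv2.minAreaRect(cc);print(r)
bx=cv2.boxPoints(r);P=plane(c,bx,.097);print(P,P.mean(0))
for i in range(4):
    d=P[(i+1)%4]-P[i];print(np.linalg.norm(d[:2]),np.arctan2(d[1],d[0]))
# disc contour: dark
m=cv2.inRange(hsv,np.array((0,0,0)),np.array((180,255,50)));m[:, :205]=0;m[125:]=0;m[:,300:]=0;m[:25]=0
ce=plane(c,[[253,73.]],.097);red=plane(c,[[275,95.]],.061);print("red",red,ce)
```

```text
[([252.7, 72.7], [233, 52, 41, 43, 963])]
[([273.8, 93.5], [265, 86, 18, 16, 123])]
((252.515380859375, 73.12307739257812), (34.6437873840332, 34.292964935302734), 37.87498474121094)
[[0.401  0.2492 0.097 ]
 [0.4179 0.2695 0.097 ]
 [0.4397 0.2536 0.097 ]
 [0.4229 0.2327 0.097 ]] [0.4204 0.2512 0.097 ]
0.026412771938676964 0.872707219104434
0.026919602560496504 -0.6310145445547002
0.026806474503508 -2.248378857944672
0.02744530306860065 2.495127306778677
red [[0.4409 0.2349 0.061 ]] [[0.4207 0.2515 0.097 ]]
```

View pics/w2c.png

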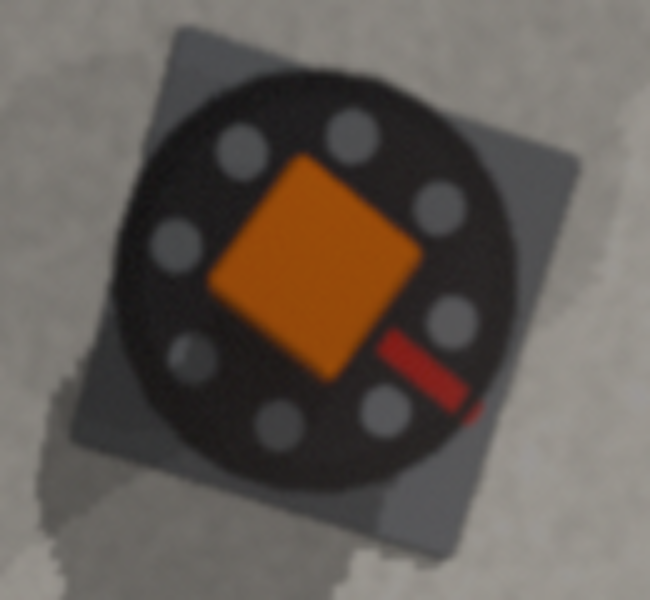

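```bash
python3 -m crank '[{"hand":0,"dx":0,"dy":0,"dz":30,"yaw":0.12},{"hand":0,"dx":-2,"dy":10,"dz":60,"yaw":0.24},{"hand":0,"dx":-2,"dy":20,"dz":89,"yaw":0.36},{"hand":0,"dx":-2,"dy":40,"dz":89,"yaw":0.48},{"hand":0,"dx":-2,"dy":60,"dz":89,"yaw":0.6},{"hand":0,"dx":-2,"dy":80,"dz":89,"yaw":0.67},{"hand":0,"dx":-2,"dy":80,"dz":89,"yaw":0.67},{"hand":0,"dx":-2,"dy":80,"dz":89,"yaw":0.67},{"hand":0,"dx":-2,"dy":80,"dz":89,"yaw":0.67}]'
python3 - <<'E'
from h import *
np.set_printoptions(precision=4,suppress=True)
snap("wrist","w3"); f,c=load("w3")
snap("side","s3")
g=load("s3")[0]; cv2.imwrite("pics/s3c.png",cv2.resize(g[190:310,250:370,::-1],None,fx=4,fy=4,interpolation=cv2.INTER_CUBIC))
b,_=blobs(f,(5,150,60),(20,255,255),100);print(b)
E
```

```text
clock: 3.35
position: [0.4206, 0.2515, 0.141]
tool_rot: [-1.57, -0.0, -0.668]
force: [0.5, -0.6, -0.2]
grip_width: 0.0857
[([143.3, 15.8], [105, 0, 71, 42, 1805]), ([254.3, 204.8], [234, 179, 42, 52, 2072])]
```

View pics/w3.png

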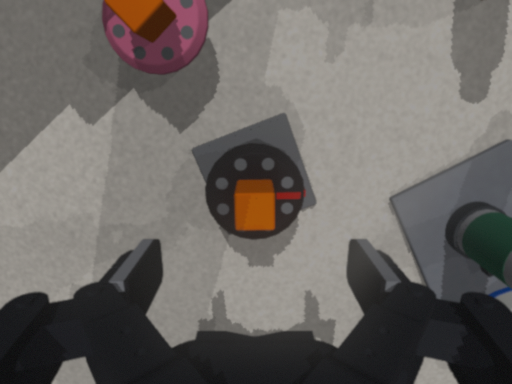

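View pics/s3c.png

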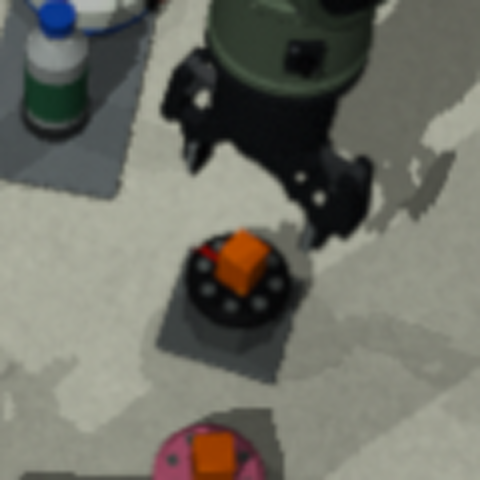

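The knob (254,205) is centred between the fingers, with the red line along tool +x. Descending and gripping.

```bash
python3 -m crank '[{"hand":0,"dx":0,"dy":25,"dz":0,"yaw":0},{"hand":0,"dx":0,"dy":50,"dz":0,"yaw":0},{"hand":0,"dx":0,"dy":66,"dz":0,"yaw":0},{"hand":0,"dx":0,"dy":73,"dz":0,"yaw":0},{"hand":0,"dx":0,"dy":73,"dz":0,"yaw":0},{"hand":1,"dx":0,"dy":73,"dz":0,"yaw":0},{"hand":1,"dx":0,"dy":73,"dz":0,"yaw":0},{"hand":1,"dx":0,"dy":73,"dz":0,"yaw":0},{"hand":1,"dx":0,"dy":73,"dz":0,"yaw":0},{"hand":1,"dx":0,"dy":73,"dz":0,"yaw":0},{"hand":1,"dx":0,"dy":73,"dz":0,"yaw":0},{"hand":1,"dx":0,"dy":73,"dz":0,"yaw":0}]' 70
python3 - <<'E'
from h import *
snap("wrist","w4")
E
```

```text
clock: 4.45
position: [0.4203, 0.2517, 0.0681]
tool_rot: [-1.57, -0.0, -0.67]
force: [-2.4, -1.8, 13.8]
grip_width: 0.0254
```

View pics/w4.png

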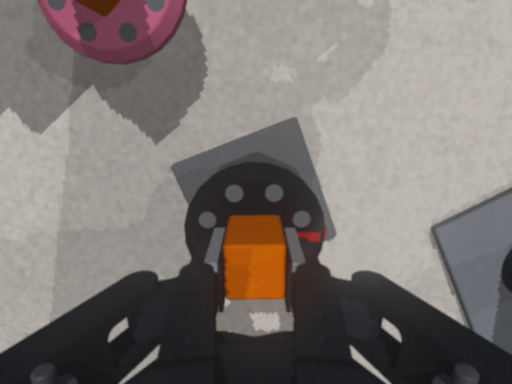

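Gripped (25.4 mm opening). Lifting straight up.

```bash
python3 -m crank '[{"hand":1,"dx":0,"dy":-10,"dz":0,"yaw":0},{"hand":1,"dx":0,"dy":-35,"dz":0,"yaw":0},{"hand":1,"dx":0,"dy":-65,"dz":0,"yaw":0},{"hand":1,"dx":0,"dy":-95,"dz":0,"yaw":0},{"hand":1,"dx":0,"dy":-125,"dz":0,"yaw":0},{"hand":1,"dx":0,"dy":-150,"dz":0,"yaw":0},{"hand":1,"dx":0,"dy":-150,"dz":0,"yaw":0},{"hand":1,"dx":0,"dy":-150,"dz":0,"yaw":0}]'
python3 - <<'E'
from h import *
snap("wrist","w5");snap("side","s5")
E
```

```text
clock: 5.17
position: [0.4203, 0.2517, 0.2187]
tool_rot: [-1.568, -0.001, -0.67]
force: [0.0, -0.2, -3.2]
grip_width: 0.0247
```

View pics/w5.png

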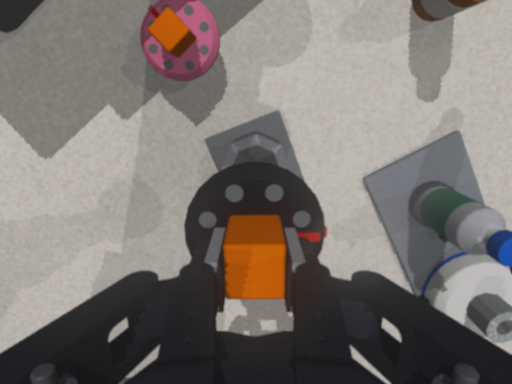

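View pics/s5.png

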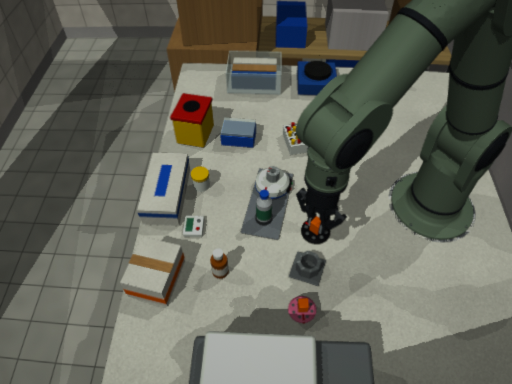

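The rotor is off the stand and held upright, with the empty stand visible at (255,145). Next stop is a viewpoint beside the hub.

```bash
python3 -m crank '[{"hand":1,"dx":15,"dy":0,"dz":-12,"yaw":0},{"hand":1,"dx":40,"dy":0,"dz":-31,"yaw":-0.04},{"hand":1,"dx":70,"dy":0,"dz":-54,"yaw":-0.1},{"hand":1,"dx":100,"dy":0,"dz":-77,"yaw":-0.16},{"hand":1,"dx":130,"dy":0,"dz":-100,"yaw":-0.22},{"hand":1,"dx":160,"dy":0,"dz":-123,"yaw":-0.28},{"hand":1,"dx":190,"dy":0,"dz":-146,"yaw":-0.34},{"hand":1,"dx":220,"dy":0,"dz":-169,"yaw":-0.41},{"hand":1,"dx":250,"dy":0,"dz":-192,"yaw":-0.41},{"hand":1,"dx":275,"dy":0,"dz":-212,"yaw":-0.41},{"hand":1,"dx":295,"dy":0,"dz":-227,"yaw":-0.41},{"hand":1,"dx":307,"dy":0,"dz":-236,"yaw":-0.41}]';python3 -m crank '[{"hand":1,"dx":0,"dy":0,"dz":0,"yaw":0},{"hand":1,"dx":0,"dy":0,"dz":0,"yaw":0},{"hand":1,"dx":0,"dy":0,"dz":0,"yaw":0}]'
python3 - <<'E'
from h import *
snap("wrist","w6");snap("side","s6")
E
```

```text
clock: 6.27
position: [0.5135, -0.1274, 0.2159]
tool_rot: [-1.572, 0.002, -0.263]
force: [-0.6, 0.3, -3.5]
grip_width: 0.0251
clock: 6.52
position: [0.5135, -0.1233, 0.2164]
tool_rot: [-1.571, 0.002, -0.259]
force: [-0.7, 0.5, -2.7]
grip_width: 0.025
```

View pics/w6.png

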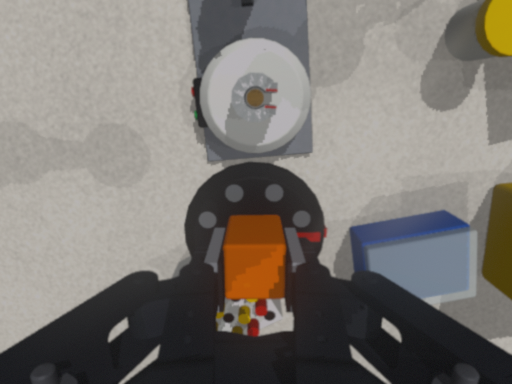

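Run:
```python
from h import *
np.set_printoptions(precision=4,suppress=True)
f,c=load("w6")
g=cv2.resize(f[65:130,220:300,::-1],None,fx=8,fy=8,interpolation=cv2.INTER_CUBIC)
cv2.imwrite("pics/w6c.png",g)
b,l=blobs(f,(0,90,50),(10,255,255),5)
for ce,st in b:
    if st[1]<130 and st[0]>220:
        i=l[int(round(ce[1])),int(round(ce[0]))]; print(ce,st)
        ys,xs=np.where(l==i); P=plane(c,np.c_[xs,ys].astype(float),.08)[:,:2]
        w=np.linalg.svd(P-P.mean(0))[2][0]; print(P.mean(0),np.arctan(w[1]/w[0]))
# white housing circle
b,l=blobs(f,(10,80,60),(30,255,255),10); print([x for x in b if x[1][1]<130 and 220<x[1][0]<300])
hsv=cv2.cvtColor(f,cv2.COLOR_RGB2HSV)
m=cv2.inRange(hsv,np.array((0,0,140)),np.array((180,40,255)));m[:, :198]=0;m[:,316:]=0;m[160:]=0;m[:35]=0
cs,_=cv2.findContours(m,0,1)
cc=cv2.convexHull(max(cs,key=cv2.contourArea))
print(cv2.fitEllipse(cc))
e=cv2.fitEllipse(cc);print("housing",plane(c,[e[0]],.044))
print(proj(c,[[.5325,-.0553,.08],[.557,.0825,.138]]))
```

```text
[270.9, 89.7] [266, 89, 11, 3, 23]
[ 0.5459 -0.0527] -0.2962454390603811
[269.8, 106.5] [265, 106, 11, 2, 21]
[ 0.5416 -0.066 ] -0.2730485416948698
[([254.6, 97.4], [247, 90, 16, 16, 212])]
((291.45819091796875, 95.97928619384766), (127.43624877929688, 181.3481903076172), 98.16514587402344)
housing [[ 0.5656 -0.0629  0.044 ]]
[[ 256.4281   96.9247]
 [ 236.9508 -149.788 ]]
```

View pics/w6c.png

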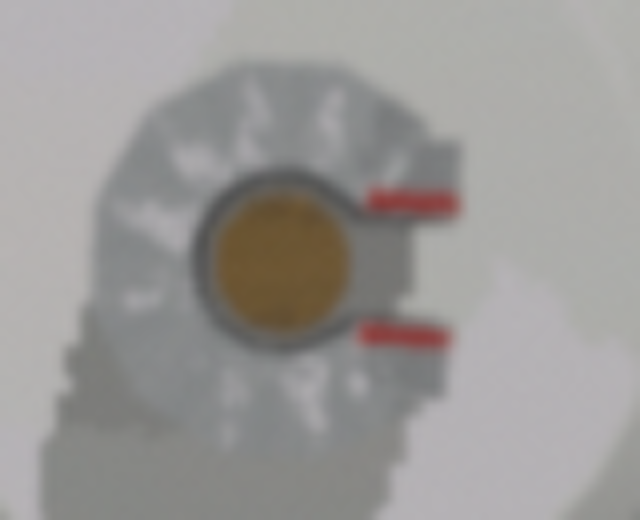

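Run:
```python
from h import *
np.set_printoptions(precision=4,suppress=True)
f,c=load("w6")
h=plane(c,[[254.9,97.1]],.08)[0];print(h,plane(c,[[254.6,97.4]],.056)[0])
d=np.array([.54375,-.05935])-h[:2];print(d,np.arctan2(d[1],d[0]))
p=np.array([.5135,-.1233]);y=-.259
ex=np.array([np.cos(y),np.sin(y)]);ez=np.array([-np.sin(y),np.cos(y)])
for t in (h[:2],np.array([.5325,-.0553])): print("dx,dz mm",1e3*(t-p)@ex,1e3*(t-p)@ez)
from workcell import bot; s=bot.observe(); print(s["position"],s["tool_rot"])
```

```text
[ 0.5312 -0.0551  0.08  ] [ 0.5309 -0.0552  0.056 ]
[ 0.0125 -0.0042] -0.32626707529456284
dx,dz mm -0.355004964476286 70.45494884703736
dx,dz mm 0.9505306531558202 70.59813376766705
[ 0.5138 -0.123   0.2169] [-1.5706  0.001  -0.2586]
```

```bash
python3 -m crank '[{"hand":1,"dx":0,"dy":0,"dz":20,"yaw":0.04},{"hand":1,"dx":0,"dy":0,"dz":45,"yaw":0.04},{"hand":1,"dx":0,"dy":15,"dz":62,"yaw":0.04},{"hand":1,"dx":0,"dy":35,"dz":70,"yaw":0.04},{"hand":1,"dx":0,"dy":55,"dz":70,"yaw":0.04},{"hand":1,"dx":0,"dy":66,"dz":70,"yaw":0.04},{"hand":1,"dx":0,"dy":66,"dz":70,"yaw":0.04},{"hand":1,"dx":0,"dy":66,"dz":70,"yaw":0.04},{"hand":1,"dx":0,"dy":66,"dz":70,"yaw":0.04}]'
python3 - <<'E'
from h import *
for n in("side","scene"):
    f,c=snap(n,n+"7"); p=proj(c,[[.5315,-.0552,.08]])[0].astype(int)
    cv2.imwrite(f"pics/{n}7c.png",cv2.resize(f[p[1]-50:p[1]+40,p[0]-50:p[0]+50,::-1],None,fx=6,fy=6,interpolation=cv2.INTER_CUBIC))
E
```

```text
clock: 7.37
position: [0.5325, -0.0567, 0.1522]
tool_rot: [-1.571, -0.001, -0.3]
force: [0.3, 0.4, -2.6]
grip_width: 0.0254
```

View pics/side7c.png

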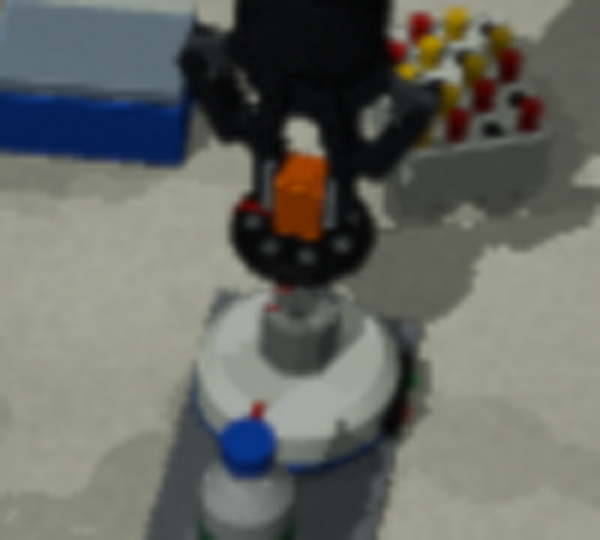

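View pics/scene7c.png

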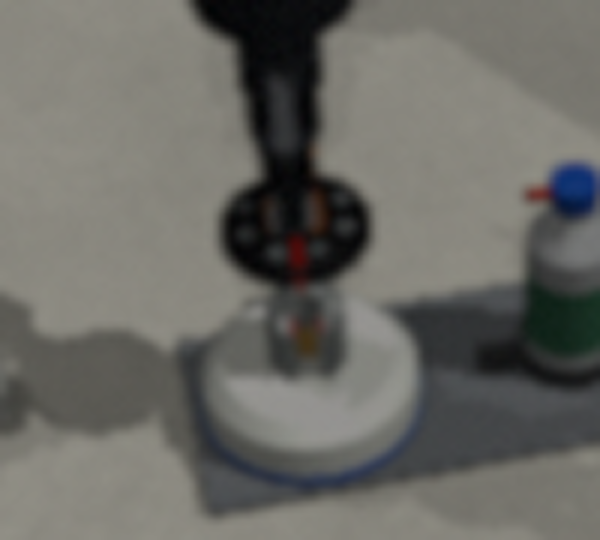

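Run:
```python
from h import *
from workcell import bot
s=bot.observe();p=np.array(s["position"]);print(p,s["tool_rot"],s["force"])
y=s["tool_rot"][2]
ex=np.array([np.cos(y),np.sin(y)]);ez=np.array([-np.sin(y),np.cos(y)])
t=np.array([.5315,-.0552]);print("dx,dz mm",1e3*(t-p[:2])@ex,1e3*(t-p[:2])@ez)
```

```text
[ 0.53252924 -0.05676745  0.15231561] [-1.57041129e+00 -1.43055696e-03 -3.00510297e-01] [ 0.81738427  1.2308905  -2.6737966 ]
dx,dz mm -1.4470893476730393 1.1925470181833753
```

Aligned over the hub within about 2 mm. Correcting that and lowering the pilot into the bore, stopping above the key level.

```bash
python3 -m crank '[{"hand":1,"dx":-1.4,"dy":0,"dz":1.2,"yaw":0},{"hand":1,"dx":-1.4,"dy":5,"dz":1.2,"yaw":0},{"hand":1,"dx":-1.4,"dy":10,"dz":1.2,"yaw":0},{"hand":1,"dx":-1.4,"dy":15,"dz":1.2,"yaw":0},{"hand":1,"dx":-1.4,"dy":20,"dz":1.2,"yaw":0},{"hand":1,"dx":-1.4,"dy":25,"dz":1.2,"yaw":0},{"hand":1,"dx":-1.4,"dy":27,"dz":1.2,"yaw":0},{"hand":1,"dx":-1.4,"dy":27,"dz":1.2,"yaw":0},{"hand":1,"dx":-1.4,"dy":27,"dz":1.2,"yaw":0}]'
python3 - <<'E'
from h import *
for n in("side","scene"):
    f,c=snap(n,n+"8"); p=proj(c,[[.5315,-.0552,.08]])[0].astype(int)
    cv2.imwrite(f"pics/{n}8c.png",cv2.resize(f[p[1]-50:p[1]+40,p[0]-50:p[0]+50,::-1],None,fx=6,fy=6,interpolation=cv2.INTER_CUBIC))
E
```

```text
clock: 8.22
position: [0.5311, -0.055, 0.1242]
tool_rot: [-1.571, 0.0, -0.3]
force: [-0.4, -0.2, -3.5]
grip_width: 0.025
```

View pics/scene8c.png

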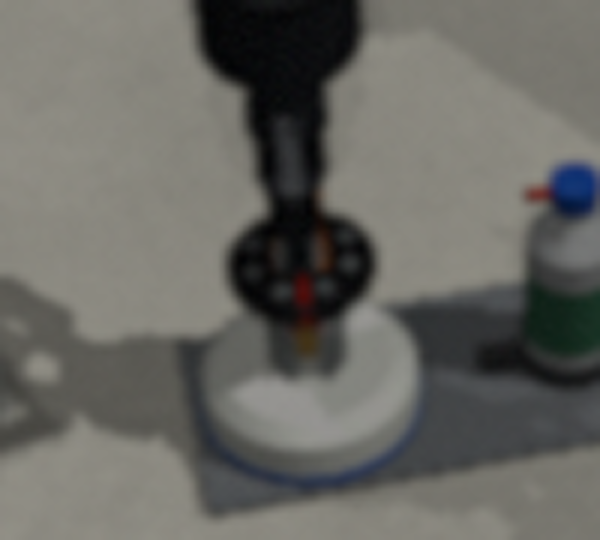

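No contact force, and the pilot is 9 mm into the bore. Lowering the key past the hub's top.

```bash
python3 -m crank '[{"hand":1,"dx":0,"dy":3,"dz":0,"yaw":0},{"hand":1,"dx":0,"dy":5,"dz":0,"yaw":0},{"hand":1,"dx":0,"dy":7,"dz":0,"yaw":0},{"hand":1,"dx":0,"dy":9,"dz":0,"yaw":0},{"hand":1,"dx":0,"dy":10,"dz":0,"yaw":0},{"hand":1,"dx":0,"dy":10,"dz":0,"yaw":0}]'
```

```text
clock: 8.82
position: [0.5309, -0.0549, 0.114]
tool_rot: [-1.571, 0.0, -0.3]
force: [-0.2, -0.5, -3.0]
grip_width: 0.0251
```

At 7 mm below key-rest height there is still no contact force, so the key is in the keyway. Pushing on toward home.

```bash
python3 -m crank '[{"hand":1,"dx":0,"dy":3,"dz":0,"yaw":0},{"hand":1,"dx":0,"dy":5,"dz":0,"yaw":0},{"hand":1,"dx":0,"dy":7,"dz":0,"yaw":0},{"hand":1,"dx":0,"dy":9,"dz":0,"yaw":0},{"hand":1,"dx":0,"dy":10,"dz":0,"yaw":0},{"hand":1,"dx":0,"dy":10,"dz":0,"yaw":0}]'
```

```text
clock: 9.32
position: [0.5312, -0.055, 0.1043]
tool_rot: [-1.571, -0.0, -0.3]
force: [-0.8, -0.7, 4.7]
grip_width: 0.0242
```

```bash
python3 -m crank '[{"hand":1,"dx":0,"dy":1,"dz":0,"yaw":0},{"hand":1,"dx":0,"dy":2,"dz":0,"yaw":0},{"hand":1,"dx":0,"dy":2.5,"dz":0,"yaw":0},{"hand":1,"dx":0,"dy":2.5,"dz":0,"yaw":0},{"hand":1,"dx":0,"dy":2.5,"dz":0,"yaw":0}]'
python3 - <<'E'
from h import *
for n in("side","scene","wrist"):
    f,c=snap(n,n+"9"); p=proj(c,[[.5315,-.0552,.08]])[0].astype(int)
    if n!="wrist":cv2.imwrite(f"pics/{n}9c.png",cv2.resize(f[p[1]-50:p[1]+40,p[0]-50:p[0]+50,::-1],None,fx=6,fy=6,interpolation=cv2.INTER_CUBIC))
from workcell import bot
s=bot.observe();print(s["position"],s["force"],s["moment"])
E
```

```text
clock: 9.73
position: [0.5313, -0.055, 0.103]
tool_rot: [-1.57, -0.001, -0.3]
force: [-8.1, 0.1, 28.8]
grip_width: 0.025
[ 0.53122164 -0.05499785  0.1029642 ] [-7.99497373  1.05053079 28.37402363] [0.29545153 1.99104942 0.02291191]
```

View pics/scene9c.png

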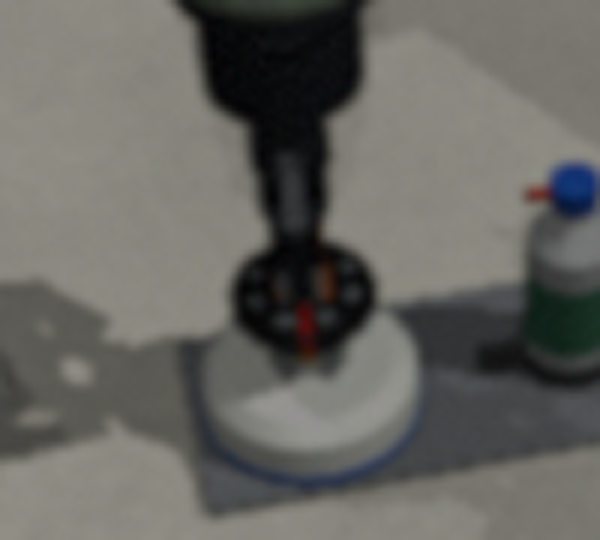

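View pics/side9c.png

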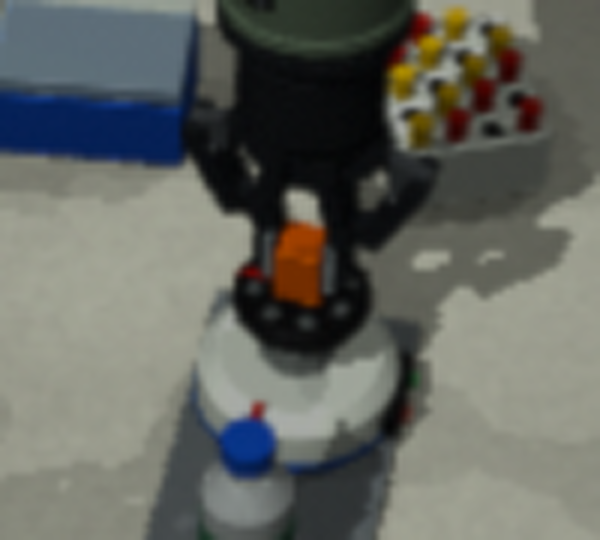

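View pics/wrist9.png

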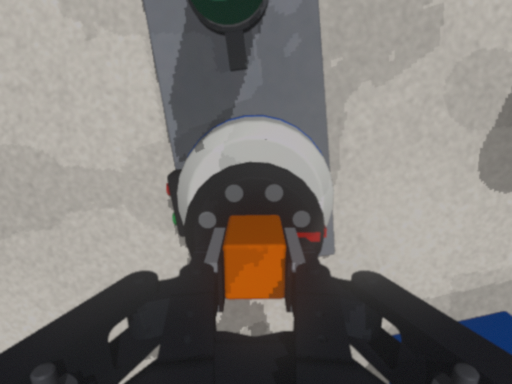

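The disc has seated: the TCP is at 0.103, the height predicted, with push up from 5 to 29 N. The knob sits unchanged in the jaws. I'll hold briefly and check that it's steady.

```bash
python3 -m crank '[{"hand":1,"dx":0,"dy":0,"dz":0,"yaw":0},{"hand":1,"dx":0,"dy":0,"dz":0,"yaw":0},{"hand":1,"dx":0,"dy":0,"dz":0,"yaw":0},{"hand":1,"dx":0,"dy":0,"dz":0,"yaw":0},{"hand":1,"dx":0,"dy":0,"dz":0,"yaw":0},{"hand":1,"dx":0,"dy":0,"dz":0,"yaw":0},{"hand":1,"dx":0,"dy":0,"dz":0,"yaw":0},{"hand":1,"dx":0,"dy":0,"dz":0,"yaw":0}]'
python3 - <<'E'
from h import *
f,c=load("wrist9"); g,d=snap("wrist","wA")
print("mean image change",np.abs(f.astype(int)-g).mean())
for x in(load("w5")[0],f,g): print([b for b in blobs(x,(5,150,60),(20,255,255),300)[0] if b[1][1]>150])
E
```

```text
clock: 10.55
position: [0.5313, -0.055, 0.103]
tool_rot: [-1.57, -0.001, -0.3]
force: [-9.0, 0.3, 28.2]
grip_width: 0.0255
mean image change 0.6906382242838541
[([254.5, 257.1], [222, 214, 65, 85, 5047])]
[([254.2, 257.0], [222, 214, 65, 85, 5029])]
[([254.1, 257.1], [222, 214, 65, 85, 5028])]
```

Steady, with no slip in the grip. Handing in.

```bash
python3 -c "
from workcell import bot
print(bot.job_done()); s=bot.observe(); print(s['clock'],s['position'],s['force'],s['grip_width'])"
```

```text
the job is handed in; nothing more can be done
None
the job is handed in; nothing more can be done
```

I pressed the air duster's cap to the bottom (6.3 mm, 31 N), and a picture showed it back up afterwards. I then took the black rotor by its orange knob, turned it to the keyway angle seen from above (about -0.30 rad in world axes), lowered it into the hub and pushed it home against the spring. I handed in at about 10.6 s, still gripping and pressing.

- **Seating:** the key went in at the first try without touching the hub's top. The TCP then stopped at 0.103 m, the height worked out for fully home, with about 28 N of push.
- **Hold:** over 0.8 s the arm did not move, and the knob had not slipped in the jaws since the lift.
- **Surroundings:** the last pictures show the cap up and the rack and tip box in place. I did not measure the positions of the other items on the bench again.
- **Disagreements:** while pressing there was a side force of about 9 N along -x. The hub position from the two views differed by about 1 mm. Neither hindered the fit.

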